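Switch on the examination corner in order

TASK

Switch on the examination corner with the wireless switches on the desk: with a fingertip, lightly press down the green key, then the white key, then the blue key, each well down, where it stays. Do not press the red key, and do not pick up or push away the switches or anything else on the desk; nothing needs to be grasped.

Things in the scene. Friction and masses are not known exactly. Their poses are not given: they have to be found in the camera images.
- green_switch: loose wireless desk switch with a green key, which switches the supply of the examination corner: round grey housing 64 mm in diameter and 22 mm high, 0.3 kg, standing on a rubber foot, with a round green key in the middle of its top. Origin at the centre of the underside, z up.
- green_key_top (a point): centre of the flat top of the green key's cap (33 mm in diameter), 42 mm above the desk while the key is up and 32 mm when it is fully down and let go.
- green_key (a joint): how far the green key is pressed down, m: 0 fully up (at the start), 0.010 fully down against its stop. It moves straight down, resists with a steady 2.5 N or so (a little more when moved fast), and stays where it is left. Its cap sits on a rubber cushion (about 1.8 N per mm, up to 7 mm), not counted in this value: it gives about 1.5 mm before the key moves and more once the key is fully down, and springs back when let go.
- white_switch: loose wireless desk switch with a white key, which switches the examination lamp: round grey housing 64 mm in diameter and 22 mm high, 0.3 kg, standing on a rubber foot, with a round white key in the middle of its top. Origin at the centre of the underside, z up.
- white_key_top (a point): centre of the flat top of the white key's cap (33 mm in diameter), 42 mm above the desk while the key is up and 32 mm when it is fully down and let go.
- white_key (a joint): how far the white key is pressed down, m: 0 fully up (at the start), 0.010 fully down against its stop. It moves straight down, resists with a steady 2.5 N or so (a little more when moved fast), and stays where it is left. Its cap sits on a rubber cushion (about 1.8 N per mm, up to 7 mm), not counted in this value: it gives about 1.5 mm before the key moves and more once the key is fully down, and springs back when let go.
- blue_switch: loose wireless desk switch with a blue key, which switches the eye-chart screen: round grey housing 64 mm in diameter and 22 mm high, 0.3 kg, standing on a rubber foot, with a round blue key in the middle of its top. Origin at the centre of the underside, z up.
- blue_key_top (a point): centre of the flat top of the blue key's cap (33 mm in diameter), 42 mm above the desk while the key is up and 32 mm when it is fully down and let go.
- blue_key (a joint): how far the blue key is pressed down, m: 0 fully up (at the start), 0.010 fully down against its stop. It moves straight down, resists with a steady 2.5 N or so (a little more when moved fast), and stays where it is left. Its cap sits on a rubber cushion (about 1.8 N per mm, up to 7 mm), not counted in this value: it gives about 1.5 mm before the key moves and more once the key is fully down, and springs back when let go.
- red_switch: loose wireless desk switch with a red key, which is the alarm, not to be pressed: round grey housing 64 mm in diameter and 22 mm high, 0.3 kg, standing on a rubber foot, with a round red key in the middle of its top. Origin at the centre of the underside, z up.
- red_key_top (a point): centre of the flat top of the red key's cap (33 mm in diameter), 42 mm above the desk while the key is up and 32 mm when it is fully down and let go.
- red_key (a joint): how far the red key is pressed down, m: 0 fully up (at the start), 0.010 fully down against its stop. It moves straight down, resists with a steady 2.5 N or so (a little more when moved fast), and stays where it is left. Its cap sits on a rubber cushion (about 1.8 N per mm, up to 7 mm), not counted in this value: it gives about 1.5 mm before the key moves and more once the key is fully down, and springs back when let go.
- mouse: white computer mouse, loose, 104 x 56 mm and 36 mm high, on the 3 mm mouse pad; origin at the centre of the underside. A bystander.
- drops: eye-drop bottle with a yellow cap, loose, standing upright, 25 mm in diameter, 62 mm high; origin at the centre of the underside. A bystander.
- case: contact lens case with a green and a white lid, loose, 30 x 66 mm (its y axis is the long one), 20 mm high; origin at the centre of the underside. A bystander.
- penlight: grey pen torch, loose, lying down, 134 mm long (its x axis), 16 mm thick; origin at the underside, at its middle. A bystander.

How it is judged (in metres and radians):
On the way, in this order (a step that is already met when the one before it is completed fails the run):
1. the green key is pressed down, the white and blue keys still up (value of joint green_key above 0.005 m and value of joint each of white_key, blue_key below 0.002 m), for 0.1 s.
2. the white key is pressed down, the blue key still up (value of joint each of green_key, white_key above 0.005 m and value of joint blue_key below 0.002 m), for 0.1 s.
3. the blue key is pressed down (value of joint each of green_key, white_key, blue_key above 0.005 m), for 0.1 s.
At the end, for the whole second after the job is handed in: Green, white and blue keys each over 5 mm down (of 10), red key less than 2 mm down; all four switches upright (0.1 rad), at rest and within 25 mm of where they stood; mouse, eye-drop bottle, lens case and pen torch within 20 mm of where they were (all of step 3 and value of joint red_key below 0.002 m and distance of each of green_switch, white_switch, blue_switch, red_switch from where it was at the start of the episode below 0.025 m and angle between each of green_switch, white_switch, blue_switch, red_switch's own z axis and vertical below 0.1 rad and linear speed of each of green_switch, white_switch, blue_switch, red_switch below 0.02 m/s and distance of each of mouse, drops, case, penlight from where it was at the start of the episode below 0.02 m); the robot touches nothing.
It fails at once if the red key is pressed (more than 2 mm) (value of joint red_key above 0.002 m).
It fails at once if a switch is lifted (more than 12 mm), tipped (more than 0.25 rad) or shifted (more than 25 mm) (height (world z) of any of green_switch, white_switch, blue_switch, red_switch above 0.012 m or angle between any of green_switch, white_switch, blue_switch, red_switch's own z axis and vertical above 0.25 rad or distance of any of green_switch, white_switch, blue_switch, red_switch from where it was at the start of the episode above 0.025 m).
It fails at once if a switch is pressed hard (more than 25 N) (contact force between any of the arm, the fingers and green_switch above 25 N or contact force between any of the arm, the fingers and white_switch above 25 N or contact force between any of the arm, the fingers and blue_switch above 25 N or contact force between any of the arm, the fingers and red_switch above 25 N).
It fails at once if a bystander (mouse, eye-drop bottle, lens case, pen torch) is moved more than 20 mm (distance of any of mouse, drops, case, penlight from where it was at the start of the episode above 0.02 m).
It also fails if it takes over 48 s, if anything falls off the work surface, if the arm or the gripper's body presses on something with over 40 N, if the wrist force passes 120 N, or if a joint passes its speed limit or range.

ROBOT

A 6-joint arm with a two-finger parallel gripper is mounted at the origin on a cart in front of the work surface, level with it; the furniture and walls round the work are solid. World frame = base frame: x ahead of the robot, y to its left, z up, the work surface at z = 0. Lengths are in mm, angles in degrees, forces in N, time in s.
With the tool pointing down it reaches from about 325 to 925 mm from the base axis. Payload 3.1 kg.
Tool frame: the origin (TCP) lies at the very end of the fingers, on their centre line; the grasp point (between the pads) lies grasp_offset behind it (grasp_offset is the distance from the TCP to the grasp point, in mm); z points along the fingers, y is the line along which they close (so a half turn about z gives the same grasp; the last joint's range is limited). The gripper opens to 85 mm and grips with 20 to 120 N. Pads are 22 mm wide; open, the fingers measure 114 mm over their backs; the gripper's body (76 mm by 85 mm) begins 54 mm behind the grasp point. The pads swing forward as they close: fully open they stand 13 mm farther back than shut.
Start: joints at [-77.246, 12.427, 92.441, -0, 75.132, -6.429], TCP at [205.384, -590.302, 231.3] pointing down, gripper open.
Joint ranges: [-157.48, 157.48], [-44.54, 120.13], [17.64, 146.25], [-64.5, 244.5], [7.68, 150.69], [-147.95, 147.95]. Speed limits (degrees/s): [159.86, 159.86, 180, 180, 180, 180].

INTERFACE

Orientations are given as [roll, pitch, yaw] about the fixed x, y, z axes, in that order (R = Rz(yaw) Ry(pitch) Rx(roll)).
In Python, from station import * gives the robot as it stands. Calls block until the motion is done:
- goto(position, orientation): joint-space move of the TCP to a pose.
- move_l(position, attitude=None, speed=150): straight line of the TCP; attitude=None keeps the orientation; speed is the mean speed in mm/s.
- move_j(angles): joint-space move.
- grip(opening, squeeze=None): finger opening in mm; squeeze is the grip in N (None keeps the last); returns when the fingers have stopped.
- wait(seconds).
- solve_ik(position, orientation): joint angles nearest the present ones, or None.
- get_obs(): the state.
- get_image(name): name is "side" or "top" or "wrist"; returns the picture (400x640x3 uint8, red, green, blue); there is no depth.
- get_calibration(name): a dict with "fx", "fy", "cx", "cy" (pixels), "R" (3x3) and "t" (3): a world point X has camera coordinates R X + t; the wrist camera has in their place "mount" (4x4, takes a point from camera to tool coordinates, whose origin is the TCP and whose axes are the flange's). Camera axes: x right, y down, z forward; pixel columns grow to the right and rows downward; lengths in mm; the calibration is good to about 2 mm. A picture is of the moment at which its call begins: read the wrist's pose just before it. get_calibration takes no time and is no camera call.
A pose or a line that the arm cannot do raises Unreachable and nothing moves.
- sign_off(): hands the job in; it is judged then, once.
Trained networks look in the newest picture that a camera, given by its name, has taken for a name from the list of things; names that differ only in an ending like _2 or _b are one class to them, and where a whole thing is asked for, a point or a joint stands for the part that bears it (a point fixed in the world has none). Each returns a list of dicts, best first, with "score" (0 to 1); they miss things now and then, are a little off and sometimes report something else, mostly with a low value. They report only what shows in the picture. A call takes as long as a camera call.
- spot_in(name, camera): "extent" ([centre column, centre row, width, height] in pixels, round what is visible of it).
- regions_of(name, camera): "region" (400x640 bool, what is visible of it) and "extent" ([centre column, centre row, width, height] in pixels, round what is visible of it).
The state is a dict: "t": time; "joint_pos": joint angles; "qvel": joint speeds; "effort": joint torques, N m; "tcp_pos": TCP position; "ee_rot": TCP orientation; "wrist_force": force on the tool from outside, world axes, zero at the start; "moment": the same for the moment, N m; "grip_width": finger opening in mm; "grip_force": force on a finger pad.
Only numpy, scipy, OpenCV 4.12 (cv2) and the standard library are available. Lean on these libraries where they do the work, as an engineer would, in place of code of your own. Each camera call takes 0.05 s, during which the arm holds its last target. There are 200 camera calls.

## Working session

There is one attempt and no reset: what is moved stays moved. The work goes in short steps, each a Python script; the robot and the scene stay as the last script left them, time stands still between calls to the robot, and variables do not carry over. Pictures are saved under pics/ and viewed, at most 10 in all, crops included, and the job is handed in when it is done.

```bash
mkdir -p pics; cat > h.py <<'E'
from station import *
import numpy as np, cv2
def save(n,f): cv2.imwrite('pics/'+f,cv2.cvtColor(get_image(n),cv2.COLOR_RGB2BGR))
def ray(c,u,v):
    k=get_calibration(c); R=np.array(k['R']);t=np.array(k['t'])
    return -R.T@t, R.T@np.array([(u-k['cx'])/k['fx'],(v-k['cy'])/k['fy'],1])
def atz(c,u,v,z):
    o,d=ray(c,u,v); return o+d*(z-o[2])/d[2]
def tri(a,b):
    (o,d),(p,e)=a,b
    s=np.linalg.lstsq(np.stack([d,-e],1),p-o,rcond=None)[0]
    A,B=o+s[0]*d,p+s[1]*e
    return (A+B)/2,np.linalg.norm(A-B)
E
python3 - <<'E'
from h import *
np.set_printoptions(precision=1,suppress=True)
save('top','top.png'); save('side','side.png')
for n in ['green','white','blue','red']:
    rs={}
    for c in ['top','side']:
        for q in ['_key_top','_switch']:
            r=spot_in(n+q,c); print(n+q,c,[(np.round(x['score'],2),np.round(x['extent'],1)) for x in r[:3]])
            if r and q=='_key_top': rs[c]=ray(c,*r[0]['extent'][:2]); print(atz(c,*r[0]['extent'][:2],38))
    if len(rs)==2: print('TRI',*tri(rs['top'],rs['side']))
for n in ['mouse','drops','case','penlight']:
    r=spot_in(n,'top'); print(n,[(np.round(x['score'],2),np.round(x['extent'],1),atz('top',*x['extent'][:2],20)) for x in r[:2]])
o=get_obs();print(o['t'],o['ee_rot'],get_calibration('top'))
E
```

```text
green_key_top top [(np.float64(0.43), array([168.7, 196.4,  13.8,  13.9]))]
[453.9 349.   38. ]
green_switch top [(np.float64(0.6), array([173.3, 195.2,  24.5,  22.3])), (np.float64(0.2), array([233.3, 216.9,  12.8,   8.8]))]
green_key_top side [(np.float64(0.44), array([291.9, 137.9,  11. ,  11.1]))]
[458.2 344.8  38. ]
green_switch side [(np.float64(0.79), array([291.6, 143.4,  19.1,  18.6]))]
TRI [456.5 349.3  35.6] 4.935344631984879
white_key_top top [(np.float64(0.33), array([235.2, 219.6,  24.9,  27.1]))]
[398.2 184.7  38. ]
white_switch top [(np.float64(0.59), array([385.7, 196. ,  26.6,  23.4]))]
white_key_top side [(np.float64(0.63), array([333.8, 251.5,  14.9,   9.8])), (np.float64(0.22), array([357.6, 303.4,  26.6,  32.9]))]
[ 452.6 -201.3   38. ]
white_switch side [(np.float64(0.69), array([335.1, 254.5,  27.5,  26.4]))]
TRI [ 492.5  218.4 -345.5] 175.9074122469838
blue_key_top top [(np.float64(0.73), array([451.7, 194.4,  15.8,  11.3])), (np.float64(0.43), array([166.7, 196. ,  14.7,  11.4]))]
[ 464.3 -346.5   38. ]
blue_switch top [(np.float64(0.61), array([447.1, 195.6
[... 872 characters left out ...]
ray([321.2, 189.8,  36.1,  29.8]), array([474.8, -25.5,  20. ]))]
drops [(np.float64(0.46), array([422. , 145.5,  12.7,  10.2]), array([ 588.7, -278.4,   20. ]))]
case [(np.float64(0.73), array([372. , 136.2,  26.6,  14.5]), array([ 611.3, -152.6,   20. ])), (np.float64(0.45), array([234.1, 218.3,  12.7,   9.4]), array([402. , 190.4,  20. ]))]
penlight [(np.float64(0.77), array([220.3, 253. ,   5.3,  54. ]), array([316. , 222.7,  20. ]))]
1.1 [-180.    -0.    19.2] {'fx': 487.86139306583374, 'fy': 487.86139306583374, 'cx': 316.31529738582213, 'cy': 197.85986407047054, 'R': array([[ 0. , -1. ,  0. ],
       [-1. , -0. , -0.1],
       [ 0.1, -0. , -1. ]]), 't': array([ -17. ,  454.6, 1202.6])}
```

View pics/top.png

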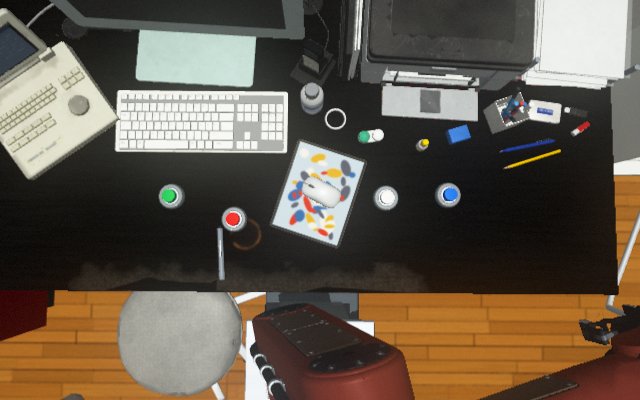

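View pics/side.png

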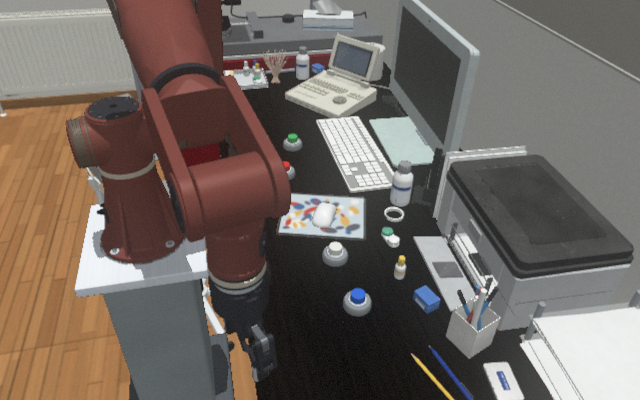

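The top view shows the keys at: green (171,196), red (234,219), white (386,197), blue (449,194). The side view agrees, and the "white" network hits at the red switch are false. Next I'll close the fingers and look from above each key on the way to green.

```bash
cat >> h.py <<'E'
def wray(u,v,o):
    from scipy.spatial.transform import Rotation as Ro
    k=get_calibration('wrist'); M=np.array(k['mount'])
    R=Ro.from_euler('xyz',o['ee_rot'],degrees=True).as_matrix()
    d=M[:3,:3]@np.array([(u-k['cx'])/k['fx'],(v-k['cy'])/k['fy'],1])
    return np.array(o['tcp_pos'])+R@M[:3,3], R@d
DOWN=[180,0,90]
def look(n,f):
    o=get_obs(); im=get_image('wrist'); cv2.imwrite('pics/'+f,cv2.cvtColor(im,cv2.COLOR_RGB2BGR))
    out=[]
    for q in ['_key_top','_switch']:
        for x in spot_in(n+q,'wrist')[:2]:
            p,d=wray(*x['extent'][:2],o); z=42 if q=='_key_top' else 22
            out.append((n+q,round(x['score'],2),np.round(x['extent']),p+d*(z-p[2])/d[2]))
    return out
E
python3 - <<'E'
from h import *
np.set_printoptions(precision=1,suppress=True)
w=atz('top',386,197,40); print(w, get_calibration('wrist')['mount'])
grip(0)
for n,p in [('blue',(440,-347,200)),('white',(440,w[1],200)),('green',(430,349,200))]:
    goto(p,DOWN)
    for l in look(n,'w_%s.png'%n): print(*l)
o=get_obs();print(o['t'],o['tcp_pos'],o['wrist_force'],o['grip_width'])
a,b,c=[cv2.resize(cv2.imread('pics/w_%s.png'%n),(400,250)) for n in ['blue','white','green']]
cv2.imwrite('pics/m.png',np.vstack([np.hstack([a,b]),np.hstack([c,c*0])]))
E
```

```text
[ 456.5 -184.4   40. ] [[  -0.    -1.    -0.3   65. ]
 [   1.    -0.    -0.     0.6]
 [   0.    -0.3    1.  -142.8]
 [   0.     0.     0.     1. ]]
blue_key_top 0.85 [345. 177.  36.  36.] [ 466.6 -345.8   42. ]
blue_key_top 0.23 [336.  16.  74.  32.] [ 456.7 -216.7   42. ]
blue_switch 0.85 [343. 167.  72.  65.] [ 466.2 -340.4   22. ]
white_key_top 0.91 [334. 180.  39.  36.] [ 457.9 -185.8   42. ]
white_switch 0.61 [333. 175.  64.  62.] [ 457.6 -185.3   22. ]
green_key_top 0.65 [345. 176.  37.  42.] [456.7 351.7  42. ]
green_switch 0.89 [344. 172.  65.  63.] [458.  351.3  22. ]
6.2167 [430.6 348.2 200. ] [-0.4  0.1 -0.2] -0.31883543595860764
```

View pics/m.png

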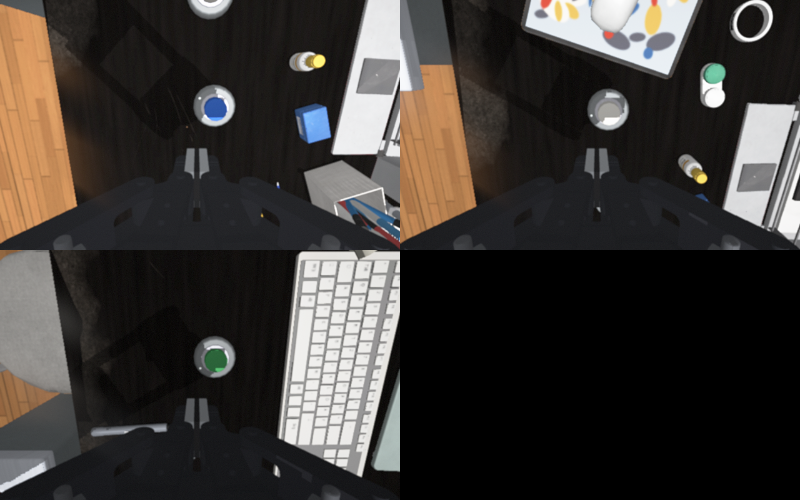

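The montage shows each key clearly just ahead of the fingers: blue (215,107), white (608,110), green (216,361). The wrist, top and side positions agree to a few mm. Now pressing green, in steps and watching the force.

```bash
cat >> h.py <<'E'
def press(x,y):
    goto([x,y,75],DOWN); move_l([x,y,50],speed=60); wait(.15)
    f0=get_obs()['wrist_force'][2]; log=[]; z=50
    while z>26:
        z-=1; move_l([x,y,z],speed=20); o=get_obs(); f=o['wrist_force'][2]-f0
        log.append((z,round(o['tcp_pos'][2],1),round(f,1)))
        if f>6.5: break
    wait(.15); o=get_obs(); print(log[4:], 'settled',o['tcp_pos'],o['wrist_force']); 
    move_l([x,y,80],speed=80); print('t',get_obs()['t'])
E
python3 - <<'E'
from h import *
np.set_printoptions(precision=1,suppress=True)
press(457,351)
goto((430,349,200),DOWN)
for l in look('green','w2.png'): print(*l)
E
```

```text
[(45, np.float64(44.9), np.float64(-0.2)), (44, np.float64(43.9), np.float64(-0.4)), (43, np.float64(42.9), np.float64(-0.3)), (42, np.float64(42.0), np.float64(0.2)), (41, np.float64(41.2), np.float64(1.3)), (40, np.float64(40.2), np.float64(1.4)), (39, np.float64(39.0), np.float64(1.7)), (38, np.float64(38.0), np.float64(2.0)), (37, np.float64(37.0), np.float64(1.0)), (36, np.float64(36.0), np.float64(2.0)), (35, np.float64(35.0), np.float64(1.5)), (34, np.float64(34.0), np.float64(1.8)), (33, np.float64(33.0), np.float64(2.2)), (32, np.float64(32.0), np.float64(1.7)), (31, np.float64(30.9), np.float64(2.3)), (30, np.float64(30.1), np.float64(2.1)), (29, np.float64(29.3), np.float64(4.8)), (28, np.float64(28.5), np.float64(6.3)), (27, np.float64(27.7), np.float64(7.3))] settled [457.2 351.1  27.7] [-0.2 -0.3  7.8]
t 14.225
green_key_top 0.68 [343. 177.  34.  35.] [454.8 351.8  42. ]
green_switch 0.88 [345. 171.  63.  67.] [458.3 352.9  22. ]
```

The force profile is textbook: contact at 42, a 2 N plateau, and the stop at about 30. Doing white and blue the same way.

```bash
python3 - <<'E'
from h import *
np.set_printoptions(precision=1,suppress=True)
for n,x,y in [('white',457.5,-185.5),('blue',466.5,-346)]:
    goto((x,y,200),DOWN); press(x,y); goto((x-26,y,200),DOWN)
    for l in look(n,'w3_%s.png'%n): print(*l)
goto((300,-480,250),DOWN); save('top','top2.png'); save('side','side2.png')
for n in ['green','white','blue','red']:
    for x in spot_in(n+'_switch','top')[:1]: print(n,x['score'],x['extent'])
print(get_obs()['t'])
a=cv2.imread('pics/top2.png')[120:300,130:480]; b=cv2.imread('pics/side2.png')[120:330,260:420]
cv2.imwrite('pics/m2.png',np.hstack([cv2.resize(a,(525,270)),cv2.resize(b,(206,270))]))
E
```

```text
[(45, np.float64(44.9), np.float64(-0.4)), (44, np.float64(43.9), np.float64(-0.9)), (43, np.float64(42.9), np.float64(0.4)), (42, np.float64(42.0), np.float64(-0.6)), (41, np.float64(41.1), np.float64(1.4)), (40, np.float64(40.1), np.float64(1.3)), (39, np.float64(39.0), np.float64(1.2)), (38, np.float64(38.0), np.float64(1.8)), (37, np.float64(37.0), np.float64(1.1)), (36, np.float64(36.0), np.float64(1.8)), (35, np.float64(35.0), np.float64(2.9)), (34, np.float64(34.0), np.float64(2.2)), (33, np.float64(33.0), np.float64(2.6)), (32, np.float64(32.0), np.float64(2.1)), (31, np.float64(31.0), np.float64(1.8)), (30, np.float64(30.1), np.float64(3.3)), (29, np.float64(29.2), np.float64(5.1)), (28, np.float64(28.4), np.float64(7.4))] settled [ 457.6 -185.6   28.4] [-0.  -0.1  5.9]
t 24.6
white_key_top 0.79 [345. 180.  37.  38.] [ 458.3 -185.5   42. ]
white_switch 0.63 [343. 177.  68.  67.] [ 458.2 -187.5   22. ]
[(45, np.float64(44.9), np.float64(0.0)), (44, np.float64(43.9), np.float64(0.5)), (43, np.float64(42.9), np.float64(0.3)), (42, np.float64(42.0), np.float64(0.2)), (41, np.flo
[... 199 characters left out ...]
np.float64(36.0), np.float64(2.5)), (35, np.float64(35.0), np.float64(3.3)), (34, np.float64(34.0), np.float64(2.3)), (33, np.float64(33.0), np.float64(3.1)), (32, np.float64(32.0), np.float64(2.5)), (31, np.float64(31.0), np.float64(2.9)), (30, np.float64(30.2), np.float64(2.8)), (29, np.float64(29.3), np.float64(5.4)), (28, np.float64(28.5), np.float64(6.7))] settled [ 466.6 -346.1   28.5] [0.4 0.7 6.7]
t 33.7417
blue_key_top 0.61 [346. 176.  37.  35.] [ 467.6 -342.7   42. ]
blue_switch 0.59 [343. 168.  71.  66.] [ 467.  -339.4   22. ]
green 0.77 [173.0, 195.7, 24.0, 26.4]
white 0.91 [385.9, 197.8, 25.5, 24.5]
blue 0.34 [386.7, 196.9, 13.2, 10.6]
red 0.88 [235.8, 218.6, 22.3, 27.9]
35.5667
```

View pics/m2.png

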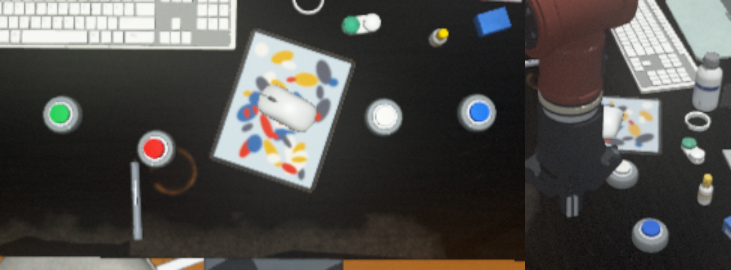

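The picture shows all four switches where they stood: green (62,113), red (155,149), white (384,117), blue (477,112). The mouse, drops, case and penlight are also unmoved, and the arm is clear of everything.

```bash
python3 -c "
from station import *
print(sign_off())"
```

```text
the job is handed in; nothing more can be done
None
```

I pressed the green, white and blue keys in that order, each down to its stop with under 8 N. I never touched the red key, the final picture shows nothing moved, and I handed the job in at about 36 s. The judge's result was not shown.

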